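Close up a spice rack and clamp its end stop

ROBOT

A 6-joint arm with a two-finger parallel gripper is mounted at the origin on a cart in front of the work surface, level with it; the furniture and walls round the work are solid. World frame = base frame: x ahead of the robot, y to its left, z up, the work surface at z = 0. Lengths are in m, angles in rad, forces in N, time in s.
With the tool pointing down it reaches from about 0.375 to 0.9 m from the base axis. Payload 3.1 kg.
Tool frame: the origin (TCP) lies where the fingers leave the gripper's body, on its centre line; the fingertips stand manip.tip_reach ahead of it and the grasp point (between the pads) lies 54 mm ahead of it (manip.tip_reach is the distance from the TCP to the fingertips, in m); z points along the fingers, y is the direction in which the jaws open and shut (so a half turn about z gives the same grasp; the last joint's range is limited). The gripper opens to 85 mm and grips with 20 to 120 N. Pads are 22 mm wide; open, the fingers measure 114 mm over their backs; the gripper's body (76 mm by 85 mm) begins 54 mm behind the grasp point. The pads swing forward as they close: fully open they stand 13 mm farther back than shut.
Start: joints at [-1.312, 0.527, 1.433, -0, 1.181, -0.178], TCP at [0.265, -0.566, 0.304] pointing down, gripper open.
Joint ranges: [-3.08, 3.08], [-0.75, 2.2], [0.22, 2.44], [-1.43, 4.57], [0, 2.65], [-2.85, 2.85]. Speed limits (rad/s): [2.79, 2.79, 3.14, 3.14, 3.14, 3.14].

INTERFACE

Orientations are given as a unit quaternion [x, y, z, w].
In Python, from station import manip, cams, order gives the robot as it stands. The module is installed in compiled form; this text tells all that it offers.
- The arm moves only by the tool drive_tool, never from a script. Its arguments are lists of equal length, an entry for each row: "linear": the shift along the tool's x, y, z in mm, a list of three; "rot": the turn, a rotation vector about the tool's x, y, z in degrees, a list of three; "hand": the finger opening in mm, from 0 to 85.4. A call has 1 to 20 rows; each row shifts and turns the pose as measured when the row begins, along the tool's axes as they then stand; what a row does not reach is not made up. A row lasts 1/12 s, in which the tool goes at most 41.7 mm and 7.16 degrees, less where a joint would pass 70% of its speed; a pose out of reach is approached as far as the arm can. A call with a gripper value outside its range is refused whole. The fingers move at their own pace and stop on an object; "force" is the grip in N (left out, the last holds). Time passes only in rows, so rows that do not move let the fingers close. It gives the time, the measured TCP pose, the force and the opening at its end, in the units of the state.
- manip.sense(): the state, without advancing time (a new reading comes with each control period).
- cams.snapshot(name): name is "side" or "top"; returns the picture (420x560x3 uint8, red, green, blue); there is no depth.
- cams.camera_model(name): a dict with "vfov" (degrees; the focal length in pixels is half the picture's height over the tangent of half this angle, whatever the lens; pixels are square), "cx", "cy" (the principal point, pixels), "rvec" (rotation vector, rad) and "tvec" (3), from world to camera coordinates, as OpenCV has them. Camera axes: x right, y down, z forward; pixel columns grow to the right and rows downward; lengths in m; the calibration is good to about 2 mm. A picture is of the moment at which its call begins. camera_model takes no time and is no camera call.
- order.sign_off(): hands the job in, once; it reports no verdict.
Trained networks look in the newest picture that a camera, given by its name, has taken for a name from the list of things; names that differ only in an ending like _2 or _b are one class to them, and where a whole thing is asked for, a point or a joint stands for the part that bears it (a point fixed in the world has none). Each returns a list of dicts, best first, with "score" (0 to 1); they miss things now and then, are a little off and sometimes report something else, mostly with a low value. They report only what shows in the picture. A call takes as long as a camera call. They do not tell look-alikes from the thing itself.
- cams.regions_of(label, camera): "pixels" (420x560 bool, what is visible of it) and "rect" ([left, top, right, bottom] in pixels, round what is visible of it).
- cams.spot_point(label, camera): "at" ([column, row] in pixels: a listed point, or the origin of a listed thing).
The state is a dict: "t": time; "q": joint angles; "qd": joint speeds; "tau": joint torques, N m; "tcp_pos": TCP position; "tool_rot": TCP orientation; "force": force on the tool from outside, world axes, zero at the start; "ft_torque": the same for the moment, N m; "finger_gap": opening from 0.0 (shut) to 1.0 (fully open).
Only numpy, scipy, OpenCV 4.12 (cv2) and the standard library are available. Lean on these libraries where they do the work, as an engineer would, in place of code of your own. Each camera call takes 0.05 s, during which the arm holds its last target. There are 200 camera calls.

TASK

The spice jars stand loosely in the rack. Slide the rack's steel end stop along its rail until the three jars stand closed up, touching one another and the wooden fixed end, then turn the clamp knob clockwise by its lever handle until it is tight, so that the stop stays there. Keep the jars upright in the rack and leave the other things where they are.

Things in the scene. Friction and masses are not known exactly. Their poses are not given: they have to be found in the camera images.
- rack: Fixed wooden spice rack, 292 mm long (y) x 112 mm wide. Origin on the worktop near its middle; y runs along the rail to the fixed end, x away from the robot side. Jar lane x = -50 to 0 mm, floor z = 14, front wall to z = 44, back lip to z = 28 mm. Fixed end: wooden block, inner face at y = 120, top z = 96 mm. Aluminium rail behind the lane at x = +30 mm. Tray and rail end at y about -150 mm.
- rack_end_face (a point): Centre of the inner face of the rack's wooden fixed end (rack frame -25, 120, 55 mm).
- end_stop (a joint): Steel sliding stop, m, 0 to 0.12, grows towards the fixed end. Saddle on the rail, 48 x 44 mm, top 60 mm above the worktop; an 8 mm plate stands across the lane (rack x -49 to -1, z 23 to 89 mm), its jar-side face at rack y = -0.100 + value. Row of 3 jars closed up: 0.089. Free, it slides with 2 N, plus up to 6 N for the jars; clamped it holds 30 to 50 N.
- stop_push (a point): Centre of the back of the stop's plate, on the side away from the jars, 60 mm above the worktop: the place to push with a finger, towards rack +y. The lane behind it is empty.
- clamp_knob (a joint): Clamp knob on the stop's saddle, rad, vertical axis, 0 to 1.2 (hard stop). At 0 its lever points 0.4 rad to the robot side (rack -x) of rack -y; it grows clockwise from above, the lever swinging over the empty lane until it points along rack -x at 1.17. Free below 0.55, then it bites; tight above 0.95. Needs 4 to 8 N pushed 65 mm from the axis; stays where left.
- knob_axis (a point): The clamp knob's axis at the height of the lever's centre line, 93 mm above the worktop; it rides on the stop. Black knob, 38 mm across, 31 mm high, its top 13 mm above this point.
- lever_tip (a point): Centre of the ball (22 mm across) at the end of the lever handle, 90 mm from the knob's axis. The lever is a round black bar 15 mm thick, level, 93 mm above the worktop.
- spice_a: Spice jar with a black screw cap, 43.6 mm across, 105 mm tall; origin at the centre of its underside, z up. One of three alike in the lane, in any order.
- spice_b: Second spice jar, same size.
- spice_c: Third spice jar, same size.
- tomato_tin: Food tin, 76 mm across, 58 mm high, beyond the fixed end of the rack; leave alone. Origin at the centre of its underside.
- salt_shaker: Salt shaker, 44 mm across, 90 mm high, behind the rack; leave alone. Origin at the centre of its underside.
- vanilla_bottle: Small brown bottle with a cork, 38 mm across, 99 mm high, behind the rack; leave alone. Origin at the centre of its underside.
There are look-alikes about, which are no part of the job. Leave any blue or orange look-alike of the spice_a alone.

How it is judged:
By the outcome, as a careful person would: the job done as asked, in the order asked, and still so for the second after the job is handed in, with the robot touching nothing.
It also fails if it takes over 42 s, if anything falls off the work surface, if the arm or the gripper's body presses on something with over 40 N, if the wrist force passes 120 N, or if a joint passes its speed limit or range.

## Working session

There is one attempt and no reset: what is moved stays moved. The work goes in short steps, Python scripts to look and compute and a tool call to move; the robot and the scene stay as the last step left them, time stands still between calls to the robot, and variables do not carry over. Pictures are saved under pics/ and viewed, about 8 in all and at most 12, crops included, and the job is handed in when it is done.

Besides the shell and the picture viewer there is one more tool, called after "Emit:" as name(argument=value, ...) on one line, values as JSON. drive_tool: Moves the arm, as the interface text tells. Its arguments: {"type":"object","properties":{"linear":{"type":"array","items":{"type":"array","items":{"type":"number"}}},"rot":{"type":"array","items":{"type":"array","items":{"type":"number"}}},"hand":{"type":"array","items":{"type":"number"}},"force":{"type":"number"}},"required":["linear","rot","hand"]}

```bash
mkdir -p pics; cat > h.py <<'E'
import numpy as np, cv2
from station import manip, cams, order
from scipy.spatial.transform import Rotation as R
def cam(n):
    m=cams.camera_model(n); f=210/np.tan(np.radians(m['vfov'])/2)
    K=np.array([[f,0,m['cx']],[0,f,m['cy']],[0,0,1]]); return K,cv2.Rodrigues(np.array(m['rvec'],float))[0],np.array(m['tvec'],float).ravel()
def ray(n,px):
    K,r,t=cam(n); d=r.T@np.linalg.solve(K,[*px,1.]); return -r.T@t,d/np.linalg.norm(d)
def atz(n,px,z):
    o,d=ray(n,px); return o+d*(z-o[2])/d[2]
def tri(p1,p2):
    A=[];b=[]
    for n,p in(('side',p1),('top',p2)):
        o,d=ray(n,p);P=np.eye(3)-np.outer(d,d);A.append(P);b.append(P@o)
    return np.linalg.solve(sum(A),sum(b))
def proj(n,X):
    K,r,t=cam(n); c=K@(r@np.array(X)+t); return c[:2]/c[2]
def save(n,name,box=None,s=1):
    im=cams.snapshot(n)[:,:,::-1].copy()
    if box: im=im[box[1]:box[3],box[0]:box[2]]
    if s!=1: im=cv2.resize(im,None,fx=s,fy=s,interpolation=cv2.INTER_CUBIC)
    cv2.imwrite('pics/'+name+'.png',im)
E
python3 - <<'E'
from h import *
np.set_printoptions(precision=4,suppress=True)
save('side','s0');save('top','t0')
print(manip.sense(),manip.tip_reach)
for n in('side','top'):print(n,ray(n,(280,210)))
for l,z in(('rack_end_face',.055),('stop_push',.06),('knob_axis',.093),('lever_tip',.093),('rack',0),('spice_a',.014)):
  for n in('side','top'):
    for d in cams.spot_point(l,n)[:4]: print(l,n,np.round(d['at'],1),round(d['score'],2),atz(n,d['at'],z))
E
```

```text
{'t': 0.1, 'q': array([-1.3115,  0.5283,  1.4338, -0.    ,  1.1814, -0.1785]), 'qd': array([-0.0003, -0.001 , -0.0027, -0.0006,  0.    ,  0.0007]), 'tau': array([  0.0002, -44.3302, -17.8587,  -0.0002,   0.0039,  -0.    ]), 'tcp_pos': array([ 0.2649, -0.5655,  0.303 ]), 'tool_rot': array([ 0.9761,  0.2172, -0.    , -0.001 ]), 'force': array([ 0.3242,  0.7555, -0.2599]), 'ft_torque': array([-0.0166,  0.0017,  0.0122]), 'finger_gap': 0.9973543283237131} 0.0726
side (array([ 0.4703, -0.835 ,  0.8542]), array([ 0.0633,  0.813 , -0.5788]))
top (array([0.3245, 0.2449, 1.179 ]), array([ 0.1978, -0.007 , -0.9802]))
rack_end_face side [257.5 187.6] 0.83 [0.5014 0.4093 0.055 ]
rack_end_face side [252.6 227.5] 0.59 [0.4783 0.2156 0.055 ]
rack_end_face top [213.4 229.1] 0.58 [0.5032 0.3889 0.055 ]
stop_push side [252.4 230.1] 0.79 [0.4772 0.1979 0.06  ]
stop_push side [303.4 210.4] 0.73 [0.621  0.2714 0.06  ]
stop_push top [299.1 238.1] 0.74 [0.486  0.1921 0.06  ]
knob_axis side [277.3 220.4] 0.6 [0.5425 0.1888 0.093 ]
knob_axis side [250.8 231.1] 0.15 [0.4727 0.1513 0.093 ]
knob_axis top [308.2 215.5] 0.63 [0.5325 0.1739 0.093 ]
lever_tip side [256.3 243.5] 0.85 [0.484  0.1008 0.093 ]
lever_tip top [338.2 237.3] 0.77 [0.4849 0.1071 0.093 ]
rack top [266.9 228.7] 0.73 [0.5158 0.2671 0.    ]
spice_a side [231.7 178.6] 0.94 [0.4232 0.5359 0.014 ]
spice_a side [308.8 285.6] 0.88 [0.6032 0.0244 0.014 ]
spice_a side [254.8 217.8] 0.73 [0.487  0.3146 0.014 ]
spice_a side [257.1 230.1] 0.6 [0.4906 0.2563 0.014 ]
spice_a top [250.3 235.3] 0.96 [0.4968 0.3058 0.014 ]
spice_a top [272.9 240.7] 0.85 [0.485  0.2519 0.014 ]
spice_a top [223.6 231.9] 0.79 [0.5035 0.3696 0.014 ]
spice_a top [376.7 226.5] 0.77 [0.5245 0.0053 0.014 ]
```

View pics/s0.png

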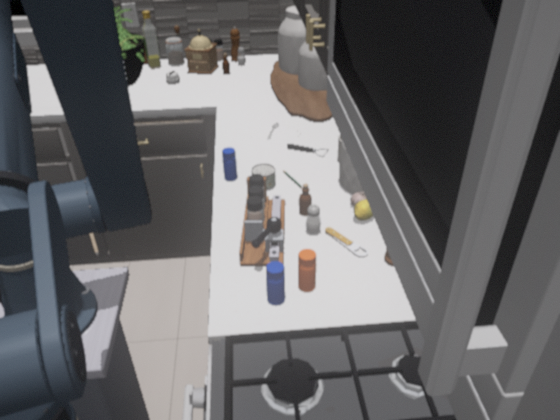

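View pics/t0.png

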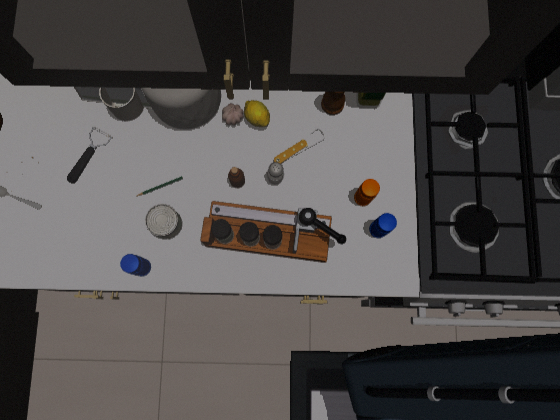

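The top view shows the rack at columns 203–330 and rows 203–261. The three jars are at (221,231), (249,233) and (272,236), the stop plate is near (296,237), the knob is at (307,215) and the lever ball is at (341,239). The blue and orange jars to the right and lower left are decoys. Next I'll fit the rack pose jointly.

```bash
cat > fit.py <<'E'
from h import *
from scipy.optimize import least_squares
np.set_printoptions(precision=4,suppress=True)
def obs():
    o=[]
    sn=('side','top')
    for n in sn: cams.snapshot(n)
    for l in('rack_end_face','stop_push','knob_axis','lever_tip','rack'):
        for n in sn:
            for d in cams.spot_point(l,n)[:1]:
                if d['score']>.4:o.append((l,n,np.array(d['at'])))
    return o
def model(p):
    x,y,a,v,th,yk=p; Rz=R.from_euler('z',a).as_matrix()
    pk=np.array([.03,yk+v,.093])
    P={'rack_end_face':[-.025,.12,.055],'stop_push':[-.025,-.108+v,.06],'knob_axis':pk,'lever_tip':pk+.09*np.array([-np.sin(.4+th),-np.cos(.4+th),0]),'rack':[0,0,0]}
    return {k:Rz@np.array(q)+[x,y,0] for k,q in P.items()}
def fit(o,p0=(.515,.27,-.127,.03,.0,-.12),lock=None):
    w=lambda p:np.r_[np.concatenate([proj(n,model(p)[l])-q for l,n,q in o]),(p[5]+.12)/.01]
    s=least_squares(w,p0,loss='soft_l1',f_scale=2)
    return s.x,w(s.x)
E
python3 - <<'E'
from fit import *
o=obs();p,r=fit(o);print('x y yaw v th yk',p)
for (l,n,q),e in zip(o,r[:-1].reshape(-1,2)):print(l,n,q,e)
for k,q in model(p).items():print(k,q)
a=p[2];Rz=R.from_euler('z',a).as_matrix()
for d in cams.spot_point('spice_a','top')[:6]:print('jar rack',Rz.T@(atz('top',d['at'],.014)-[p[0],p[1],0]),d['score'])
im=cams.snapshot('top')[:,:,::-1].copy()
def L(pts):
    q=[proj('top',Rz@np.array(t)+[p[0],p[1],0]) for t in pts]
    for i in range(len(q)): cv2.line(im2,*[tuple(int(v) for v in (u-[190,180])*4.5) for u in (q[i],q[(i+1)%len(q)])],(0,255,0),1)
im2=cv2.resize(im[180:280,190:360],None,fx=4.5,fy=4.5,interpolation=cv2.INTER_CUBIC)
v=p[3]
L([(-.05,.12,.096),(0,.12,.096)]);L([(-.049,-.1+v,.089),(-.001,-.1+v,.089),(-.001,-.108+v,.089),(-.049,-.108+v,.089)])
L([(-.05,-.15,.044),(-.05,.12,.044)])
m=model(p);L([Rz.T@(m[k]-[p[0],p[1],0]) for k in('knob_axis','lever_tip')])
cv2.imwrite('pics/ov.png',im2)
E
```

```text
x y yaw v th yk [ 0.5122  0.2636 -0.0991  0.0365  0.1013 -0.1195]
rack_end_face side [258.9 192. ] [-1.71    0.0276]
rack_end_face top [214.6 231.4] [ 0.208  -0.5454]
stop_push top [297.9 240. ] [-0.0748  0.5531]
knob_axis side [275.2 220.3] [-0.9137  2.8348]
lever_tip side [256.  247.2] [-0.1713 -4.4233]
lever_tip top [339.5 238.8] [ 0.2639 -0.6275]
rack side [264.8 231.7] [0.1033 0.2521]
rack top [268.5 231.9] [-0.1883 -1.7154]
rack_end_face [0.4992 0.3855 0.055 ]
stop_push [0.4803 0.1949 0.06  ]
knob_axis [0.5338 0.178  0.093 ]
lever_tip [0.483  0.1037 0.093 ]
rack [0.5122 0.2636 0.    ]
jar rack [-0.1268  0.2793  0.014 ] 0.93
jar rack [-0.0167  0.0371  0.014 ] 0.86
jar rack [ 0.1087 -0.2228  0.014 ] 0.69
jar rack [-0.0287  0.098   0.014 ] 0.66
```

View pics/ov.png

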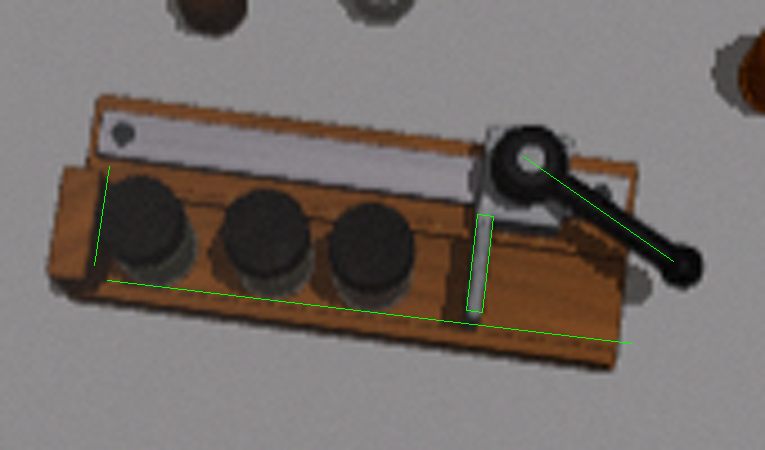

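The fit agrees with the picture to about 3 mm, with yaw around -6.1°. I'll shut the gripper, align the tool with the rack and travel high.

Emit:
drive_tool(linear=[[0, 0, 0], [0, 0, 0], [0, 0, 0], [0, 0, 0], [0, 0, 0], [14.5, -38.3, 0], [14.5, -38.3, 0], [14.5, -38.3, 0], [14.5, -38.3, 0], [14.5, -38.3, 0], [14.5, -38.3, 0], [14.5, -38.3, 0], [14.5, -38.3, 0], [14.5, -38.3, 0], [14.5, -38.3, 0], [0, 0, 0]], rot=[[0, 0, 6.24], [0, 0, 6.24], [0, 0, 6.24], [0, 0, 6.24], [0, 0, 6.24], [0, 0, 0], [0, 0, 0], [0, 0, 0], [0, 0, 0], [0, 0, 0], [0, 0, 0], [0, 0, 0], [0, 0, 0], [0, 0, 0], [0, 0, 0], [0, 0, 0]], hand=[0, 0, 0, 0, 0, 0, 0, 0, 0, 0, 0, 0, 0, 0, 0, 0])

```text
t: 2.73
tcp_pos: [0.4647, -0.2021, 0.3021]
tool_rot: [0.997, -0.073, 0.003, 0.004]
force: [0.1, -0.9, -1.0]
finger_gap: 0.001
```

```bash
cat >> h.py <<'E'
P=dict(x=.5122,y=.2636,a=-.1065)
def r2w(xr,yr,z): 
    c,s=np.cos(P['a']),np.sin(P['a']); return np.array([P['x']+c*xr-s*yr,P['y']+s*xr+c*yr,z])
def w2r(w): 
    c,s=np.cos(P['a']),np.sin(P['a']); d=np.array(w)[:2]-[P['x'],P['y']]; return np.array([c*d[0]+s*d[1],-s*d[0]+c*d[1],w[2]])
GOAL=R.from_matrix(np.array([[np.cos(P['a']),np.sin(P['a']),0],[np.sin(P['a']),-np.cos(P['a']),0],[0,0,-1]]))
def to(*ws):
    s=manip.sense();r=R.from_quat(s['tool_rot']);p=s['tcp_pos']
    print('rack',w2r(p)*1000,'F',s['force'],'t',s['t'],'rotfix',np.degrees((r.inv()*GOAL).as_rotvec()))
    for w in ws:
        w=np.array(w);print('now-frame',r.inv().apply(w-p)*1e3,'goal-frame',GOAL.inv().apply(w-p)*1e3);p=w
E
python3 - <<'E'
from h import *
np.set_printoptions(precision=2,suppress=True)
to(r2w(-.027,-.102,.22),r2w(-.027,-.102,.138))
E
```

```text
rack [   2.31 -468.09  302.15] F [ 0.12 -0.87 -1.04] t 2.7333 rotfix [ 0.5  -0.34 -2.25]
now-frame [ -44.18 -365.35   78.76] goal-frame [ -29.31 -366.09   82.15]
now-frame [-0.5 -0.7 82. ] goal-frame [ 0.  0. 82.]
```

Emit:
drive_tool(linear=[[0, 0, 0], [-3, -36.6, 3], [-3, -36.6, 3], [-3, -36.6, 4], [-3, -36.6, 5], [-3, -36.6, 6], [-3, -36.6, 8], [-3, -36.6, 12], [-3, -36.6, 12], [-3, -36.6, 14], [-3, -36.6, 15], [0, 0, 0]], rot=[[0.5, -0.34, -2.25], [0, 0, 0], [0, 0, 0], [0, 0, 0], [0, 0, 0], [0, 0, 0], [0, 0, 0], [0, 0, 0], [0, 0, 0], [0, 0, 0], [0, 0, 0], [0, 0, 0]], hand=[0, 0, 0, 0, 0, 0, 0, 0, 0, 0, 0, 0])

```text
t: 3.73
tcp_pos: [0.4805, 0.176, 0.2187]
tool_rot: [0.999, -0.052, 0.01, 0.004]
force: [-0.2, -0.6, 0.4]
finger_gap: -0.003
```

```bash
python3 - <<'E'
from h import *
np.set_printoptions(precision=2,suppress=True)
to(r2w(-.027,-.102,.22),r2w(-.027,-.102,.138))
save('side','s1',(200,130,340,270),4.2);
E
```

```text
rack [-22.23 -90.51 218.72] F [-0.16 -0.59  0.44] t 3.7333 rotfix [ 0.36 -1.17  0.09]
now-frame [-4.76 11.49 -1.3 ] goal-frame [-4.77 11.49 -1.28]
now-frame [-1.68 -0.52 81.98] goal-frame [ 0.  0. 82.]
```

View pics/s1.png

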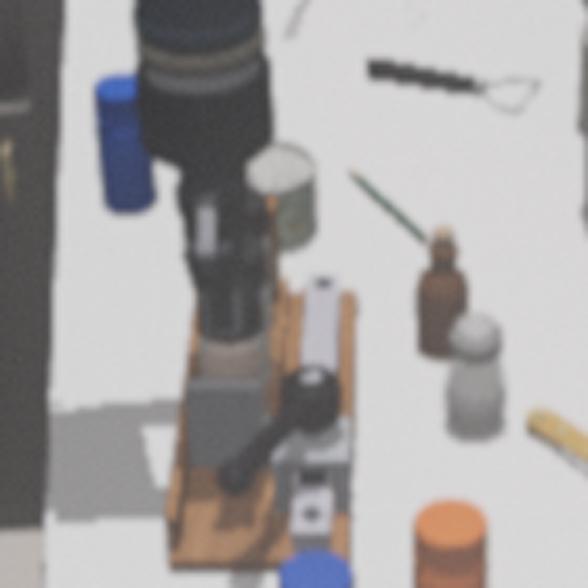

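The shut fingers hang above the plate at crop (225,290). The plate back is at (230,420), and the lever ball is at (235,470), to the lane's right half. I'll shift back 13 mm and descend.

Emit:
drive_tool(linear=[[-5, 13.5, 0], [0, 0, 0], [0, 0, 20], [0, 0, 20], [0, 0, 20], [0, 0, 20], [0, 0, 0]], rot=[[0.36, -1.17, 0], [0, 0, 0], [0, 0, 0], [0, 0, 0], [0, 0, 0], [0, 0, 0], [0, 0, 0]], hand=[0, 0, 0, 0, 0, 0, 0])

```text
t: 4.37
tcp_pos: [0.4819, 0.1546, 0.1421]
tool_rot: [0.998, -0.056, 0.009, 0.001]
force: [0.0, 0.1, -0.3]
finger_gap: 0.004
```

```bash
python3 - <<'E'
from h import *
np.set_printoptions(precision=2,suppress=True)
to(r2w(-.027,-.032,.138))
save('side','s2',(200,130,340,270),4.2);
E
```

```text
rack [ -18.58 -111.56  142.12] F [ 0.01  0.13 -0.31] t 4.3667 rotfix [ 0.02 -1.   -0.29]
now-frame [ -8.9  -79.52   3.95] goal-frame [ -8.42 -79.56   4.12]
```

View pics/s2.png

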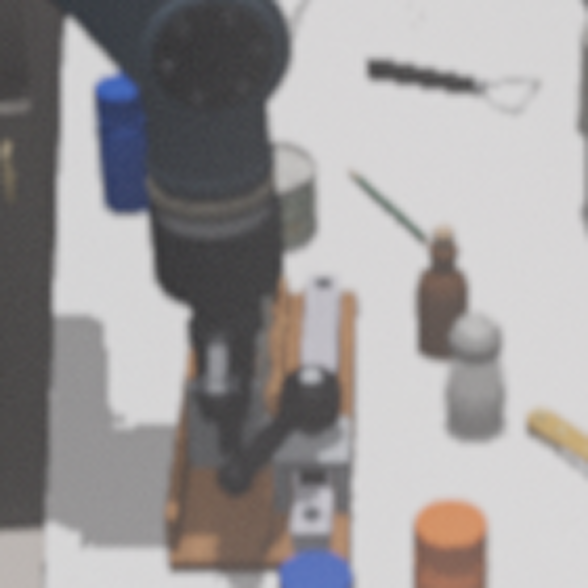

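The fingers are in the lane behind the plate, with the tip near crop (232,455), just left of the ball. I'll shift towards the robot and then push slowly.

Emit:
drive_tool(linear=[[-8, 0, 3], [0, -5, 0], [0, -5, 0], [0, -5, 0], [0, -5, 0], [0, -5, 0], [0, -5, 0], [0, -5, 0], [0, 0, 0]], rot=[[0, -1, -0.3], [0, 0, 0], [0, 0, 0], [0, 0, 0], [0, 0, 0], [0, 0, 0], [0, 0, 0], [0, 0, 0], [0, 0, 0]], hand=[0, 0, 0, 0, 0, 0, 0, 0, 0])

```text
t: 5.17
tcp_pos: [0.4817, 0.1931, 0.1464]
tool_rot: [0.999, -0.054, 0.006, -0.001]
force: [-0.3, 0.1, 0.5]
finger_gap: -0.003
```

```bash
python3 - <<'E'
from fit import *
to(r2w(-.027,-.032,.138))
o=obs();print(o);p,r=fit(o);print(p)
E
```

```text
rack [-22.8113 -73.3847 146.4181] F [-0.2801  0.1343  0.528 ] t 5.1667 rotfix [-0.1063 -0.6829 -0.0647]
now-frame [ -4.3359 -41.3642   8.444 ] goal-frame [ -4.1887 -41.3847   8.4181]
[('rack_end_face', 'side', array([258.2, 189.1])), ('rack_end_face', 'top', array([210.8, 229.7])), ('stop_push', 'side', array([251.8, 226.6])), ('knob_axis', 'side', array([273.6, 221.2])), ('knob_axis', 'top', array([165.4, 226.9])), ('lever_tip', 'side', array([258.1, 243.2])), ('rack', 'side', array([264.2, 228.3])), ('rack', 'top', array([264.7, 230.8]))]
[ 0.5091  0.2736 -0.1538  0.0439 -0.125  -0.1185]
```

Emit:
drive_tool(linear=[[-3, 0, 8], [0, -4, 0.5], [0, -4, 0.5], [0, -4, 0.5], [0, -4, 0.5], [0, 0, 0]], rot=[[0, -0.6, 0], [0, 0, 0], [0, 0, 0], [0, 0, 0], [0, 0, 0], [0, 0, 0]], hand=[0, 0, 0, 0, 0, 0])

```text
t: 6.27
tcp_pos: [0.4803, 0.2084, 0.1353]
tool_rot: [0.999, -0.055, -0.001, 0.0]
force: [0.5, -0.6, -0.6]
finger_gap: 0.001
```

```bash
python3 - <<'E'
from h import *
np.set_printoptions(precision=2,suppress=True)
to(r2w(-.027,-.032,.138))
a=cams.snapshot('side')[140:270,200:330,::-1];b=cams.snapshot('top')[180:280,190:350,::-1]
a=cv2.resize(a,(400,400),interpolation=cv2.INTER_CUBIC);b=cv2.resize(b,(400,250),interpolation=cv2.INTER_CUBIC)
cv2.imwrite('pics/c3.png',np.hstack([a,np.vstack([b,np.zeros((150,400,3),np.uint8)])]))
E
```

```text
rack [-25.87 -58.28 135.31] F [ 0.54 -0.56 -0.62] t 6.2667 rotfix [ 0.02  0.06 -0.16]
now-frame [ -1.2  -26.27  -2.7 ] goal-frame [ -1.13 -26.28  -2.69]
```

View pics/c3.png

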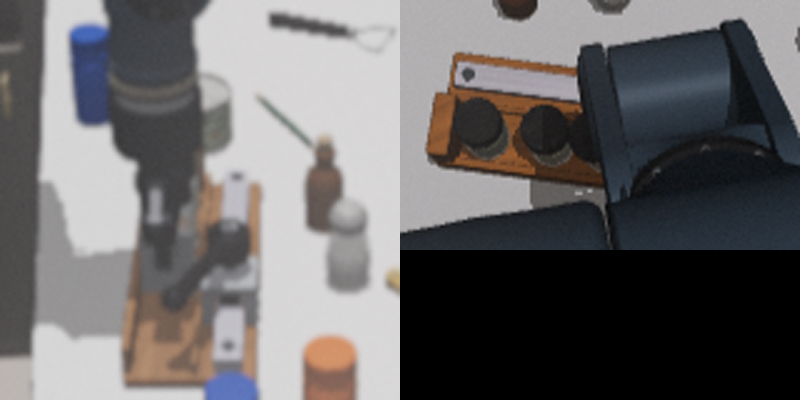

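The stop has begun to move: the plate shows against the finger at (160,265), and the jars are still apart in the top view. I'll keep pushing.

Emit:
drive_tool(linear=[[0, -4, -0.5], [0, -4, 0.5], [0, -4, 0.5], [0, -4, 0.5], [0, 0, 0]], rot=[[0, 0, 0], [0, 0, 0], [0, 0, 0], [0, 0, 0], [0, 0, 0]], hand=[0, 0, 0, 0, 0])

```text
t: 6.78
tcp_pos: [0.4817, 0.2233, 0.1356]
tool_rot: [0.999, -0.054, -0.001, 0.002]
force: [0.2, -1.2, 0.1]
finger_gap: -0.004
```

Emit:
drive_tool(linear=[[0, -3, 0], [0, -3, 0.5]], rot=[[0, 0, 0], [0, 0, 0]], hand=[0, 0])

```text
t: 6.95
tcp_pos: [0.4822, 0.2279, 0.1355]
tool_rot: [0.999, -0.053, -0.001, 0.004]
force: [-1.0, -17.0, 12.7]
finger_gap: -0.003
```

```bash
python3 - <<'E'
from h import *
np.set_printoptions(precision=2,suppress=True)
to(r2w(-.027,-.027,.138))
for d in cams.spot_point('lever_tip','side'),cams.snapshot('side') is None,cams.spot_point('lever_tip','side'),cams.spot_point('knob_axis','side'):
  if d: print([(w2r(atz('side',e['at'],.093))*1e3,e['score']) for e in d[:2]])
E
```

```text
rack [-25.99 -38.71 135.51] F [ -1.02 -16.95  12.69] t 6.95 rotfix [0.45 0.14 0.03]
now-frame [ -1.01 -11.69  -2.58] goal-frame [ -1.01 -11.71  -2.49]
[(array([  -5.85, -151.77,   93.  ]), 0.72)]
[(array([ -15.38, -122.4 ,   93.  ]), 0.61)]
[(array([ 133.77, -106.43,   93.  ]), 0.72), (array([ 33.4 , -38.55,  93.  ]), 0.52)]
```

```bash
python3 - <<'E'
from h import *
np.set_printoptions(precision=2,suppress=True)
a=cams.snapshot('side')[160:260,210:310,::-1];b=cams.snapshot('top')[190:270,190:310,::-1]
a=cv2.resize(a,(400,400),interpolation=cv2.INTER_CUBIC);b=cv2.resize(b,(400,267),interpolation=cv2.INTER_CUBIC)
cv2.imwrite('pics/c4.png',np.hstack([a,np.vstack([b,np.zeros((133,400,3),np.uint8)])]))
E
```

```text
(no output)
```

View pics/c4.png

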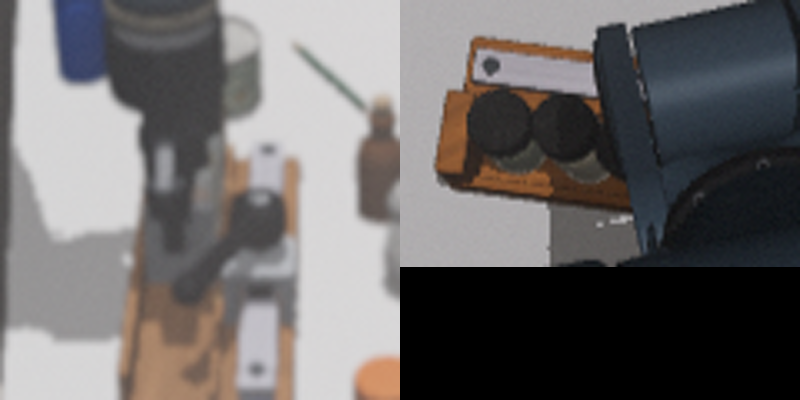

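```bash
python3 - <<'E'
from h import *
np.set_printoptions(precision=1,suppress=True)
for y in(.0982,.0546,.011): print(proj('top',r2w(-.025,y,.119)))
for n in('side','top'): print(n,[(d['rect'],round(d['score'],2)) for d in cams.regions_of('end_stop',n)[:2]])
for n in('top',): print(n,[(np.array(d['rect']),round(d['score'],2)) for d in cams.regions_of('spice_a',n)[:5]])
for v in(.075,.08,.085,.089): print(v,'plate back bottom/top corners side',proj('side',r2w(-.049,-.108+v,.089)),proj('side',r2w(-.001,-.108+v,.089)),'knob top',proj('side',r2w(.03,-.1195+v,.106)))
print(manip.sense()['force'],manip.sense()['t'])
E
```

```text
[221.2 227.1]
[241.2 229.7]
[261.1 232.2]
side [([249.1, 205.9, 283.1, 239.3], 0.66)]
top []
top [(array([120.8, 255.9, 151.5, 277.7]), 0.98), (array([231.3, 217.1, 254.2, 246.6]), 0.81), (array([368.7, 211.3, 397.8, 240.2]), 0.81), (array([208.9, 217.4, 236.3, 245.4]), 0.79), (array([356. , 180.1, 379.8, 205.6]), 0.72)]
0.075 plate back bottom/top corners side [244.7 213.1] [262.9 213. ] knob top [274.3 210.3]
0.08 plate back bottom/top corners side [244.9 212. ] [263.  211.9] knob top [274.4 209.2]
0.085 plate back bottom/top corners side [245.  210.9] [263.  210.8] knob top [274.4 208.1]
0.089 plate back bottom/top corners side [245.1 210. ] [263.1 210. ] knob top [274.5 207.2]
[-0.7 -8.4  5.7] 7.4
```

In the top view the jars at crop (500,120) and (567,125) are a closed-up spacing apart, about 20 px against a predicted 20. The push force rose to 17 N, so the row is closed. I'll back off and check clear of the arm.

Emit:
drive_tool(linear=[[0, 4, 0], [0, 8, 0], [0, 8, 0], [0, 0, -30], [0, 0, -30], [35, 25, -20], [30, 25, 0], [0, 0, 0]], rot=[[0, 0, 0], [0, 0, 0], [0, 0, 0], [0, 0, 0], [0, 0, 0], [0, 0, 0], [0, 0, 0], [0, 0, 0]], hand=[0, 0, 0, 0, 0, 0, 0, 0])

```text
t: 8.07
tcp_pos: [0.5349, 0.153, 0.2135]
tool_rot: [0.999, -0.052, -0.004, 0.002]
force: [0.9, 0.2, 0.9]
finger_gap: 0.004
```

```bash
cat > chk.py <<'E'
from fit import *
def chk(name):
    o=obs();o=[a for a in o if not(a[0]=='knob_axis' and a[1]=='top')]
    p0=(.5122,.2636,-.1065)
    w=lambda q:np.concatenate([proj(n,model([*p0,q[0],q[1],-.1195])[l])-u for l,n,u in o if l in('stop_push','knob_axis','lever_tip')])
    for l,n,u in o:
        if l in('stop_push','knob_axis','lever_tip'):print(l,n,u,w2r(atz(n,u,.06 if l=='stop_push' else .093)))
    s=least_squares(w,[.085,.05],loss='soft_l1',f_scale=2);print('v,th',s.x)
    a=cams.snapshot('side')[160:260,210:310,::-1];b=cams.snapshot('top')[190:270,190:350,::-1]
    a=cv2.resize(a,(400,400),interpolation=cv2.INTER_CUBIC);b=cv2.resize(b,(400,200),interpolation=cv2.INTER_CUBIC)
    cv2.imwrite(f'pics/{name}.png',np.hstack([a,np.vstack([b,np.zeros((200,400,3),np.uint8)])]))
E
python3 - <<'E'
from chk import *
np.set_printoptions(precision=3,suppress=True)
chk('c5')
to(r2w(.036,-.107,.20),r2w(.036,-.107,.152))
E
```

```text
stop_push side [253.4 220.3] [-0.028 -0.026  0.06 ]
stop_push top [278.2 235.8] [-0.019 -0.026  0.06 ]
knob_axis side [276.1 212.4] [ 0.034 -0.036  0.093]
lever_tip side [257.1 230. ] [-0.012 -0.111  0.093]
v,th [0.083 0.09 ]
rack [  28.344 -104.379  212.06 ] F [0.48  0.401 1.87 ] t 8.7667 rotfix [0.33  0.982 0.315]
now-frame [ 7.847  2.595 11.942] goal-frame [ 7.656  2.621 12.06 ]
now-frame [ 0.824 -0.274 47.992] goal-frame [ 0.  0. 48.]
```

View pics/c5.png

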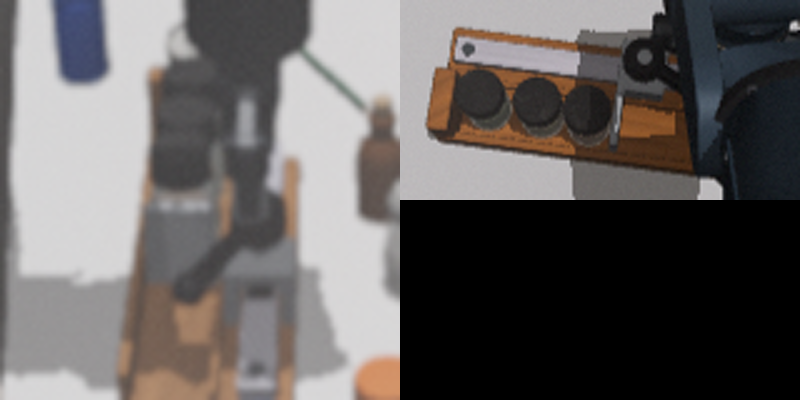

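```bash
python3 - <<'E'
from h import *
im=cams.snapshot('top')[:,:,::-1]
a=cv2.resize(im[205:262,198:300],None,fx=7.8,fy=7.8,interpolation=cv2.INTER_CUBIC)
a=np.clip(a.astype(float)*1.8,0,255).astype(np.uint8)
for y in(.0982,.0546,.011):
    q=[(proj('top',r2w(-.025+.0218*np.cos(t),y+.0218*np.sin(t),.119))+.5-[198,205])*7.8 for t in np.linspace(0,6.28,60)]
    cv2.polylines(a,[np.int32(q)],True,(0,255,0),1)
cv2.imwrite('pics/c6.png',a)
E
```

```text
(no output)
```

View pics/c6.png

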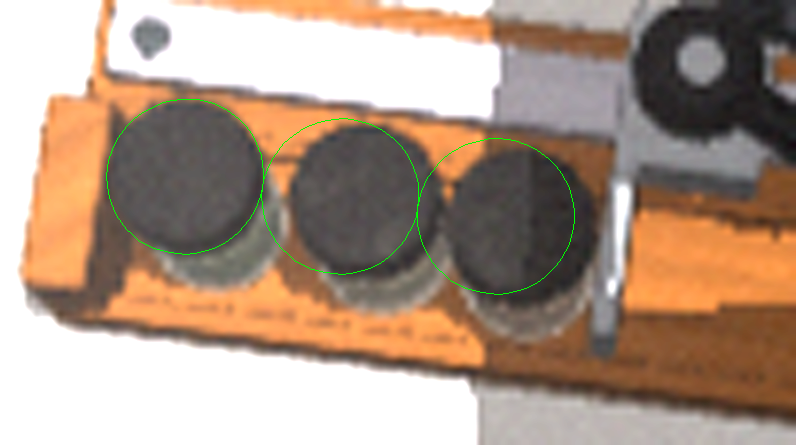

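There is a clear 6–8 mm gap between jars 1 and 2, at crop columns 262–290. The stop reads about 0.083, so the row is not closed yet. The thicker part of the fingers probably leaned on jar 3's cap, which would explain the upward force and why the caps moved back after I let go. I'll push again with the tool turned 90°, its narrow side to the plate, and a little higher.

```bash
python3 - <<'E'
from h import *
np.set_printoptions(precision=2,suppress=True)
print(manip.sense()['q']); to(r2w(-.032,-.065,.212))
E
```

```text
[ 0.09  0.56  1.69 -0.    0.91  1.76]
rack [  28.4  -104.44  212.1 ] F [-0.01  0.06 -0.06] t 8.8167 rotfix [0.33 0.98 0.31]
now-frame [-60.18 -39.76   0.9 ] goal-frame [-60.4  -39.44   0.1 ]
```

Emit:
drive_tool(linear=[[0, 0, 0], [0, 0, 0], [0, 0, 0], [0, 0, 0], [0, 0, 0], [0, 0, 0], [0, 0, 0], [0, 0, 0], [0, 0, 0], [0, 0, 0], [0, 0, 0], [0, 0, 0], [0, 0, 0], [20, -30, 0], [20, -30, 0], [0, 0, 0]], rot=[[0, 0, -6.95], [0, 0, -6.95], [0, 0, -6.95], [0, 0, -6.95], [0, 0, -6.95], [0, 0, -6.95], [0, 0, -6.95], [0, 0, -6.95], [0, 0, -6.95], [0, 0, -6.95], [0, 0, -6.95], [0, 0, -6.95], [0, 0, -6.95], [0, 0, 0], [0, 0, 0], [0, 0, 0]], hand=[0, 0, 0, 0, 0, 0, 0, 0, 0, 0, 0, 0, 0, 0, 0, 0])

```text
t: 10.15
tcp_pos: [0.4721, 0.1992, 0.2129]
tool_rot: [0.723, 0.691, -0.006, -0.003]
force: [-1.4, -0.5, -1.2]
finger_gap: 0.003
```

```bash
cat >> h.py <<'E'
GOAL=R.from_matrix(np.array([[-np.sin(P['a']),np.cos(P['a']),0],[np.cos(P['a']),np.sin(P['a']),0],[0,0,-1]]))
E
python3 - <<'E'
from h import *
np.set_printoptions(precision=2,suppress=True)
to(r2w(-.032,-.058,.212))
E
```

```text
rack [-32.99 -68.29 212.89] F [-1.4  -0.49 -1.16] t 10.15 rotfix [-0.77  0.26  3.48]
now-frame [10.21  1.63  0.82] goal-frame [10.29  0.99  0.89]
```

Emit:
drive_tool(linear=[[9, 0, 0], [0, 0, 25], [0, 0, 25], [0, 0, 22], [0, 0, 0]], rot=[[-0.8, 0.3, 3.5], [0, 0, 0], [0, 0, 0], [0, 0, 0], [0, 0, 0]], hand=[0, 0, 0, 0, 0])

```text
t: 10.57
tcp_pos: [0.4739, 0.2108, 0.1417]
tool_rot: [0.743, 0.669, 0.005, 0.003]
force: [-0.8, 0.2, -0.1]
finger_gap: -0.001
```

```bash
python3 - <<'E'
from h import *
np.set_printoptions(precision=2,suppress=True)
to(r2w(-.032,-.03,.140))
E
```

```text
rack [-32.45 -56.58 141.67] F [-0.78  0.2  -0.09] t 10.5667 rotfix [ 0.57 -0.2   0.09]
now-frame [26.58  0.47  1.77] goal-frame [26.58  0.45  1.67]
```

Emit:
drive_tool(linear=[[5, 0, 0], [5, 0, 0], [5, 0, 0.5], [3, 0, 0.5], [3, 0, 0.5], [0, 0, 0]], rot=[[0.5, 0, 0], [0, 0, 0], [0, 0, 0], [0, 0, 0], [0, 0, 0], [0, 0, 0]], hand=[0, 0, 0, 0, 0, 0])

```text
t: 11.07
tcp_pos: [0.4783, 0.2335, 0.1434]
tool_rot: [0.743, 0.669, 0.003, 0.0]
force: [-0.5, -0.9, -1.5]
finger_gap: 0.002
```

Emit:
drive_tool(linear=[[3, 0, 0], [3, 0, 0.5]], rot=[[0, 0, 0], [0, 0, 0]], hand=[0, 0])

```text
t: 11.23
tcp_pos: [0.4788, 0.2388, 0.1436]
tool_rot: [0.743, 0.67, 0.002, 0.001]
force: [-0.1, -6.5, 4.8]
finger_gap: 0.0
```

```bash
python3 - <<'E'
from h import *
np.set_printoptions(precision=2,suppress=True)
to(r2w(-.032,-.03,.140))
E
```

```text
rack [-30.61 -28.22 143.61] F [-0.08 -6.53  4.79] t 11.2333 rotfix [ 0.22 -0.09  0.18]
now-frame [-1.78 -1.41  3.6 ] goal-frame [-1.78 -1.39  3.61]
```

Emit:
drive_tool(linear=[[3, 0, 0], [3, 0, 0]], rot=[[0, 0, 0], [0, 0, 0]], hand=[0, 0])

```text
t: 11.4
tcp_pos: [0.4791, 0.2427, 0.1438]
tool_rot: [0.742, 0.671, -0.001, 0.003]
force: [1.6, -19.9, 1.3]
finger_gap: 0.002
```

```bash
python3 - <<'E'
from h import *
np.set_printoptions(precision=2,suppress=True)
to(r2w(-.032,-.03,.140))
E
```

```text
rack [-30.65 -24.31 143.78] F [  1.59 -19.93   1.29] t 11.4 rotfix [0.18 0.25 0.37]
now-frame [-5.67 -1.4   3.8 ] goal-frame [-5.69 -1.35  3.78]
```

Emit:
drive_tool(linear=[[-4, 0, 0], [-10, 0, 0], [-12, 0, 0], [0, 0, -30], [0, 0, -30], [-15, 30, 0], [-20, 35, 0], [-10, 3, 0], [0, 0, 0]], rot=[[0, 0, 0], [0, 0, 0], [0, 0, 0], [0, 0, 0], [0, 0, 0], [0, 0, 0], [0, 0, 0], [0, 0, 0], [0, 0, 0]], hand=[0, 0, 0, 0, 0, 0, 0, 0, 0])

```text
t: 12.15
tcp_pos: [0.5404, 0.1608, 0.2072]
tool_rot: [0.742, 0.67, 0.002, 0.001]
force: [-1.2, -0.5, -0.3]
finger_gap: -0.002
```

```bash
python3 - <<'E'
from chk import *
np.set_printoptions(precision=3,suppress=True)
chk('c7')
to(r2w(.036,-.107,.20),r2w(.036,-.107,.152))
im=cams.snapshot('top')
g=im.max(2).astype(float)
ys=np.arange(.125,-.03,-.002)
for dx in(-.012,0,.006):
  print(dx,[int(cv2.remap(g.astype(np.float32),*[np.float32([[c]]) for c in proj('top',r2w(-.025+dx,y,.119))],cv2.INTER_LINEAR)[0,0]) for y in ys])
a=cv2.resize(im[205:262,198:300,::-1],None,fx=7.8,fy=7.8,interpolation=cv2.INTER_CUBIC)
a=np.clip(a.astype(float)*1.8,0,255).astype(np.uint8)
cv2.imwrite('pics/c7.png',a)
E
```

```text
stop_push side [256.2 218.6] [-0.021 -0.018  0.06 ]
stop_push top [272.2 239.6] [-0.03  -0.014  0.06 ]
knob_axis side [276.2 208. ] [ 0.034 -0.016  0.093]
lever_tip side [257.3 230.8] [-0.011 -0.115  0.093]
v,th [0.094 0.065]
rack [ 37.645 -96.86  206.873] F [ 0.231  0.555 -0.159] t 12.85 rotfix [ 0.23  -0.065  0.466]
now-frame [-10.133  -1.755   6.855] goal-frame [-10.14   -1.645   6.873]
now-frame [-0.054 -0.193 48.   ] goal-frame [ 0.  0. 48.]
-0.012 [149, 136, 83, 53, 49, 49, 49, 51, 50, 48, 49, 51, 56, 52, 51, 51, 52, 48, 42, 40, 40, 46, 61, 72, 60, 50, 42, 44, 47, 46, 48, 48, 47, 46, 47, 50, 54, 53, 53, 50, 41, 35, 37, 54, 68, 62, 48, 38, 42, 45, 47, 47, 46, 43, 42, 42, 41, 41, 42, 39, 30, 32, 29, 26, 29, 44, 68, 79, 80, 74, 75, 110, 139, 139, 139, 138, 138, 138]
0 [151, 88, 54, 50, 50, 49, 49, 49, 49, 51, 53, 49, 51, 49, 52, 53, 52, 51, 51, 52, 50, 42, 36, 39, 47, 48, 52, 52, 50, 48, 47, 46, 46, 46, 46, 47, 48, 48, 47, 46, 47, 46, 44, 39, 35, 38, 44, 45, 41, 43, 43, 43, 42, 40, 41, 41, 39, 42, 39, 41, 31, 29, 30, 28, 27, 35, 53, 73, 80, 74, 52, 105, 128, 133, 133, 133, 132, 132]
0.006 [147, 115, 54, 52, 51, 52, 51, 50, 50, 51, 52, 52, 51, 51, 52, 51, 50, 48, 49, 47, 48, 43, 49, 53, 46, 49, 47, 44, 48, 45, 48, 46, 47, 47, 46, 44, 43, 44, 45, 45, 44, 45, 44, 42, 89, 84, 48, 44, 42, 40, 42, 41, 41, 39, 41, 42, 42, 41, 39, 36, 31, 29, 29, 30, 28, 48, 57, 71, 78, 72, 67, 84, 113, 105, 104, 110, 114, 119]
```

View pics/c7.png

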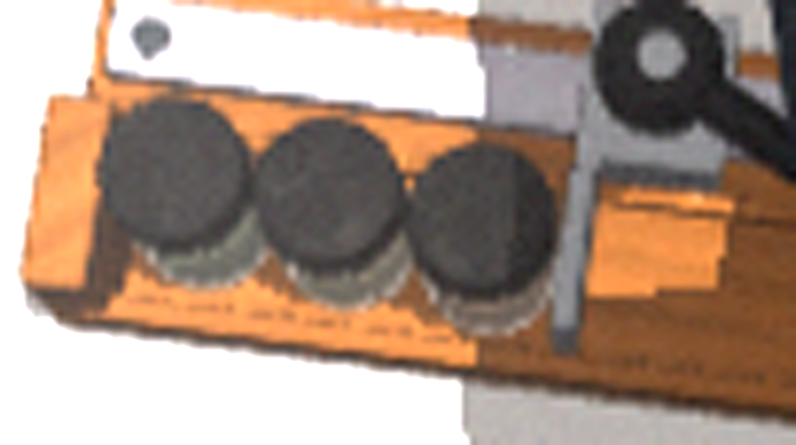

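The three caps are now evenly spaced, at crop columns 175, 330 and 484 (155 px, which is one diameter). Jar 1 is against the wooden end and jar 3 against the plate. Next is the lever.

```bash
cat > lev.py <<'E'
import numpy as np
K=np.array([31,-29.5])
def c(f,hx=20,hy=9,r=68):
    n=np.array([np.cos(f),-np.sin(f)]);u=np.array([-np.sin(f),-np.cos(f)])
    d=7.5+hx*n[0]-hy*n[1]; rho=max(r-hx*np.sin(f)+hy*np.cos(f),54)
    return K+rho*u+d*n
E
python3 - <<'E'
from lev import *
p=None
for f in(.45,.6,.75,.9,1.05,1.2,1.3,1.4,1.5,1.55,1.6):
    q=c(f);print(f,q.round(1),'' if p is None else ('tool dx,dy',(q-p)[::-1].round(1)));p=q
E
```

```text
0.45 [  28.2 -103. ] 
0.6 [ 18.8 -98.9] ('tool dx,dy', array([ 4.1, -9.4]))
0.75 [ 10.1 -93.4] ('tool dx,dy', array([ 5.5, -8.7]))
0.9 [  2.4 -86.6] ('tool dx,dy', array([ 6.7, -7.7]))
1.05 [ -4.3 -78.8] ('tool dx,dy', array([ 7.8, -6.6]))
1.2 [-10.9 -70.6] ('tool dx,dy', array([ 8.2, -6.7]))
1.3 [-15.3 -64.7] ('tool dx,dy', array([ 5.9, -4.3]))
1.4 [-18.9 -58.2] ('tool dx,dy', array([ 6.5, -3.6]))
1.5 [-21.6 -51.2] ('tool dx,dy', array([ 7. , -2.7]))
1.55 [-22.6 -47.5] ('tool dx,dy', array([ 3.6, -1. ]))
1.6 [-23.4 -43.8] ('tool dx,dy', array([ 3.7, -0.8]))
```

Emit:
drive_tool(linear=[[-10, 0, 0], [-3, 0, 20], [0, 0, 20], [0, 0, 16], [0, 0, 0]], rot=[[0, 0, 0.4], [0, 0, 0], [0, 0, 0], [0, 0, 0], [0, 0, 0]], hand=[0, 0, 0, 0, 0])

```text
t: 13.32
tcp_pos: [0.54, 0.1476, 0.1511]
tool_rot: [0.744, 0.669, 0.004, 0.003]
force: [0.1, 0.1, -0.2]
finger_gap: 0.002
```

```bash
python3 - <<'E'
from h import *
from lev import c
np.set_printoptions(precision=2,suppress=True)
to(r2w(*c(.45)/1e3,.152))
E
```

```text
rack [  39.93 -112.41  151.11] F [ 0.11  0.09 -0.24] t 13.3167 rotfix [ 0.58 -0.08  0.01]
now-frame [  9.42 -11.75  -1.  ] goal-frame [  9.42 -11.76  -0.89]
```

Emit:
drive_tool(linear=[[4.7, -6, 0], [4.7, -6, 0], [2, -4.7, 0], [2, -4.7, 0], [2.7, -4.4, 0], [2.8, -4.4, 0], [3.3, -3.9, 0], [3.4, -3.9, 0], [0, 0, 0]], rot=[[0.5, 0, 0], [0, 0, 0], [0, 0, 0], [0, 0, 0], [0, 0, 0], [0, 0, 0], [0, 0, 0], [0, 0, 0], [0, 0, 0]], hand=[0, 0, 0, 0, 0, 0, 0, 0, 0])

```text
t: 14.07
tcp_pos: [0.5046, 0.1772, 0.155]
tool_rot: [0.743, 0.669, 0.003, 0.004]
force: [1.6, -1.5, -0.1]
finger_gap: 0.0
```

```bash
python3 - <<'E'
from h import *
from lev import c
np.set_printoptions(precision=2,suppress=True)
to(r2w(*c(.9)/1e3,.152))
for n in('side','top'):
    cams.snapshot(n)
    for l in('lever_tip','knob_axis'):
        print(n,l,[(w2r(atz(n,d['at'],.093))*1e3,round(d['score'],2)) for d in cams.spot_point(l,n)[:2]])
E
```

```text
rack [  1.58 -86.73 154.99] F [ 1.62 -1.54 -0.13] t 14.0667 rotfix [0.62 0.07 0.13]
now-frame [0.09 0.78 2.99] goal-frame [0.09 0.82 2.99]
side lever_tip [(array([-29.97, -98.13,  93.  ]), 0.44)]
side knob_axis [(array([ 26.3 , -29.02,  93.  ]), 0.46)]
top lever_tip []
top knob_axis [(array([-29.81,  57.1 ,  93.  ]), 0.74)]
```

Emit:
drive_tool(linear=[[3.9, -3.3, 2], [3.9, -3.3, 0.5], [4.1, -3.3, 0.5], [4.1, -3.4, 0.5], [3, -2.1, 0.5], [3, -2.1, 0.5], [3.2, -1.8, 0.5], [3.3, -1.8, 0]], rot=[[0.6, 0, 0], [0, 0, 0], [0, 0, 0], [0, 0, 0], [0, 0, 0], [0, 0, 0], [0, 0, 0], [0, 0, 0]], hand=[0, 0, 0, 0, 0, 0, 0, 0])

```text
t: 15.03
tcp_pos: [0.4887, 0.2073, 0.1515]
tool_rot: [0.743, 0.669, 0.001, 0.004]
force: [2.8, -5.7, 2.4]
finger_gap: -0.003
```

```bash
cat > l2.py <<'E'
from h import *
np.set_printoptions(precision=2,suppress=True)
to(r2w(-.0226,-.0475,.152))
for n in('side','top'):
    cams.snapshot(n)
    for l in('lever_tip','knob_axis'):
        print(n,l,[(w2r(atz(n,d['at'],.093))*1e3,round(d['score'],2)) for d in cams.spot_point(l,n)[:2]])
E
python3 l2.py
```

```text
rack [-17.38 -58.51 151.5 ] F [ 2.77 -5.74  2.36] t 15.0333 rotfix [0.38 0.25 0.16]
now-frame [11.03 -5.19 -0.58] goal-frame [11.01 -5.22 -0.5 ]
side lever_tip [(array([-59.59, -62.59,  93.  ]), 0.73)]
side knob_axis [(array([ 29.14, -26.75,  93.  ]), 0.65)]
top lever_tip []
top knob_axis []
```

Emit:
drive_tool(linear=[[3.5, -2, 0], [3.5, -1.5, 0], [3.5, -1, 0], [3.5, -1, 0]], rot=[[0.4, 0.2, 0], [0, 0, 0], [0, 0, 0], [0, 0, 0]], hand=[0, 0, 0, 0])

```text
t: 15.67
tcp_pos: [0.4867, 0.22, 0.1512]
tool_rot: [0.743, 0.669, -0.0, 0.002]
force: [2.5, -7.7, 2.5]
finger_gap: -0.005
```

```bash
python3 l2.py
```

```text
rack [-20.68 -46.08 151.17] F [ 2.55 -7.74  2.47] t 15.6667 rotfix [0.13 0.16 0.15]
now-frame [-1.42 -1.92 -0.83] goal-frame [-1.42 -1.92 -0.83]
side lever_tip [(array([-57.03, -33.22,  93.  ]), 0.71)]
side knob_axis [(array([ 30.63, -43.02,  93.  ]), 0.55)]
top lever_tip []
top knob_axis []
```

Emit:
drive_tool(linear=[[3.5, 0, 0], [3, 0, 0]], rot=[[0, 0, 0], [0, 0, 0]], hand=[0, 0])

```text
t: 16.13
tcp_pos: [0.4869, 0.2225, 0.1511]
tool_rot: [0.742, 0.671, -0.004, 0.004]
force: [2.0, -18.4, 5.8]
finger_gap: 0.001
```

```bash
python3 l2.py
```

```text
rack [-20.83 -43.54 151.09] F [  1.95 -18.38   5.81] t 16.1333 rotfix [-0.02  0.65  0.36]
now-frame [-3.95 -1.79 -0.86] goal-frame [-3.96 -1.77 -0.91]
side lever_tip [(array([-57.42, -41.34,  93.  ]), 0.59)]
side knob_axis [(array([ 26.45, -34.46,  93.  ]), 0.8)]
top lever_tip [(array([-25.23,  56.63,  93.  ]), 0.38)]
top knob_axis [(array([-33.94,  94.33,  93.  ]), 0.22)]
```

Force jumped to 18 N with hardly any travel, so the knob is at its hard stop. I'll back off straight along -y, rise and check.

Emit:
drive_tool(linear=[[-5, 0, 0], [-12, 0, 0], [-15, 0, -5], [-10, 0, -30], [-30, 0, -30], [-40, 0, 0], [-40, 0, 0], [-40, 0, 0], [-40, 0, 0], [0, 0, 0]], rot=[[0, 0, 0], [0, 0, 0], [0, 0, 0], [0, 0, 0], [0, 0, 0], [0, 0, 0], [0, 0, 0], [0, 0, 0], [0, 0, 0], [0, 0, 0]], hand=[0, 0, 0, 0, 0, 0, 0, 0, 0, 0])

```text
t: 17.27
tcp_pos: [0.4573, -0.0146, 0.2169]
tool_rot: [0.742, 0.671, -0.005, -0.003]
force: [0.3, 0.1, -1.1]
finger_gap: 0.0
```

```bash
python3 - <<'E'
from chk import *
np.set_printoptions(precision=3,suppress=True)
chk('x');print(manip.sense()['t'],manip.sense()['force'])
im=cams.snapshot('top');s=cams.snapshot('side')
a=cv2.resize(im[200:265,195:345,::-1],None,fx=5.3,fy=5.3,interpolation=cv2.INTER_CUBIC)
a=np.clip(a.astype(float)*1.7,0,255).astype(np.uint8)
cv2.imwrite('pics/c8.png',a)
E
```

```text
stop_push side [250.2 218.6] [-0.037 -0.018  0.06 ]
stop_push top [272.5 236.1] [-0.022 -0.013  0.06 ]
knob_axis side [274.7 212.6] [ 0.03  -0.037  0.093]
lever_tip top [272.1 250.9] [-0.059 -0.017  0.093]
v,th [0.092 1.284]
17.9667 [ 0.471 -0.898 -0.247]
```

View pics/c8.png

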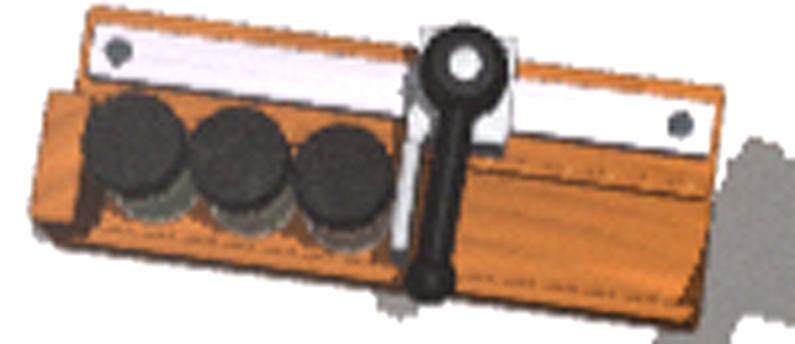

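The lever now points straight across the lane, with its ball at (430,280), and the jars stand closed up at columns 135, 238 and 342. The arm is clear, so I'm handing in.

```bash
python3 -c "
from station import order
print(order.sign_off())"
```

```text
the job is handed in; nothing more can be done
None
```

I closed up the three jars against the wooden fixed end, then turned the clamp knob clockwise to its hard stop and handed the job in at about 18 s of the 42 s.

- **First push:** it fell short. A 6–8 mm gap showed between two jars once I backed off, probably because the thick part of the fingers leaned on a jar cap. I pushed again with the narrow side of the fingers until the force reached 20 N, and that closed the row.
- **Clamping:** I pushed the lever round until the force jumped to 18 N with hardly any travel.
- **Last picture (top camera):** the jars are upright and one diameter apart. They touch the wooden end and the plate, and the lever points across the lane. The other objects are out of that picture; the arm felt nothing off the stop, jars and lever, and passed above everything else.
- **Disagreement:** the last network fit gave stop 0.092 and knob 1.28 rad, against the expected 0.089 and a 1.2 limit. That is within measuring error, and I went by the picture and the forces.
- **Not tested:** I did not pull on the stop to check that the clamp holds.

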